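# Hold a spring clip gaping over a pack of cards

## Robot

A 6-joint arm with a two-finger parallel gripper is mounted at the origin on the work surface; the furniture and walls round the work are solid. World frame = base frame: x ahead of the robot, y to its left, z up, the work surface at z = 0. Lengths are in m, angles in degrees, forces in N, time in s.
With the tool pointing down it reaches from about 0.3 to 0.875 m from the base axis. Payload 6.4 kg.
Tool frame: the origin (TCP) lies midway between the tips of the shut fingers; the grasp point (between the pads) lies 19 mm behind it; z points along the fingers, y is the line along which they close (so a half turn about z gives the same grasp; the last joint's range is limited). The gripper opens to 85 mm and grips with 20 to 120 N. Pads are 22 mm wide; open, the fingers measure 114 mm over their backs; the gripper's body (76 mm by 85 mm) begins 54 mm behind the grasp point. The pads swing forward as they close: fully open they stand 13 mm farther back than shut.
Start: joints at [60.946, 10.359, 92.074, -0, 77.567, -11.82], TCP at [0.17, 0.549, 0.231] pointing down, gripper open.
Joint ranges: [-171.53, 171.53], [-51.25, 118.39], [17.06, 147.69], [-65.23, 245.23], [0, 150.52], [-178.68, 178.68]. Speed limits (degrees/s): [147.25, 147.25, 172.46, 180, 180, 180].

## Interface

Orientations are given as a 3x3 rotation matrix whose columns are the frame's x, y, z axes.
In Python, from bench import ctrl, vision, order gives the robot as it stands.
- The arm moves only by the tool carry_out, never from a script. Its arguments are lists of equal length, an entry for each row: "slide": the shift along the world's x, y, z normalised to -1 to 1, where 1 is 0.02 m, a list of three; "yaw": the turn about the world's z normalised to -1 to 1, where 1 is 8 degrees; "gripper": the opening, from -1 (shut) to 1 (fully open). A call has 1 to 8 rows; each row shifts and turns the commanded pose from where the row before left it; what a row does not reach is not made up. A row lasts 1/10 s, in which the tool goes at most 50 mm and 8.59 degrees, less where a joint would pass 70% of its speed; a pose out of reach is approached as far as the arm can. A call with a number of a shift or a turn outside -1 to 1 is refused whole. A call with a gripper value outside its range is refused whole. The fingers move at their own pace and stop on an object; the grip force is fixed at half the most. Time passes only in rows, so rows that do not move let the fingers close. It gives the time, the measured TCP pose, the force, the opening and the grip force at its end, in the units of the state.
- ctrl.get_state(): the state, without advancing time (a new reading comes with each control period).
- vision.grab_frame(name): name is "side" or "top" or "wrist"; returns a dict with "image" (420x560x3 uint8, red, green, blue), "vfov" (degrees; the focal length in pixels is half the picture's height over the tangent of half this angle, whatever the lens; pixels are square), "cx", "cy" (the principal point, pixels), "R" (3x3) and "t" (3): a world point X has camera coordinates R X + t. Camera axes: x right, y down, z forward; pixel columns grow to the right and rows downward; lengths in m; the calibration is good to about 2 mm. The wrist camera is an equidistant fisheye: a pixel r from the principal point sees the ray r / f radians off the axis. A picture is of the moment at which its call begins. There is no depth.
- order.hand_in(): hands the job in; it is judged then, once.
The state is a dict: "time": time; "joints": joint angles; "qd": joint speeds; "effort": joint torques, N m; "eef_pos": TCP position; "orientation": TCP orientation; "contact_force": force on the tool from outside, world axes, zero at the start; "wrist_torque": the same for the moment, N m; "gripper_width": finger opening in m; "grasp_force": force on a finger pad.
Only numpy, scipy, OpenCV 4.12 (cv2) and the standard library are available. Lean on these libraries where they do the work, as an engineer would, in place of code of your own. Each camera call takes 0.05 s, during which the arm holds its last target. There are 200 camera calls.

## Task

The appliance cards stand upright in the wire rack, and two spring clips are clipped on the rim of the peg tub: squeeze the big one open by its handles, take it off the rim and bring it down over the top edge of the whole pack, near the middle of that edge and square to it, with the clip upright, jaws down, and the card edge about halfway up inside the jaws. Finish while still holding the clip squeezed wide open there, touching neither the cards nor the rack, so that I can slip one more card in before it bites. Leave the small clip, which does not open wide enough, on the rim, and do not shove the tub, the rack, the soap or the cup about.

Things in the scene. Friction and masses are not known exactly. Their poses are not given: they have to be found in the camera images.
- big_clip: Big spring clip: two grey plastic levers 24 mm wide on a steel coil, 103 mm long, 60 g. Origin on the pivot (coil axis); z up from jaws to handles, y along the pivot, x the line across which jaws open and handles are squeezed; x = 0 stays the middle plane. Starts upright biting the tub's rim, coil resting on it, pivot 7 mm above the rim. The coil reaches 7 mm below the pivot.
- big_clip_front (a joint): Opening of the big clip's -x lever, rad: 0 shut, 0.30 fully open at a firm stop, about 0.04 when biting the rim. The other lever moves equally. Squeezing at the handle point takes about 5 N to start and 10 N to open fully; the stop bears any further grip.
- big_clip_front_handle (a point): Squeezing point on the outer face of the big clip's -x handle, 38 mm above the pivot when open; the +x handle mirrors it. Handles are plates 24 mm wide, rising 5 to 51 mm above the pivot. Shut, they flare outward, 55 mm over the ends; fully squeezed, the outer faces are parallel and 26 mm apart.
- big_clip_front_jaw (a point): Biting pad of the big clip's -x jaw, on its inner face, 47.5 mm below the pivot when shut; the +x jaw mirrors it. Jaw tips reach 53 mm below the pivot (51 mm open). Fully open the gape is 28 mm between the pads and about 27 mm at 30 mm below the pivot.
- small_clip: The small spring clip, same make, 16 mm wide and 64 mm long, gaping 10 mm at most. Origin on its pivot, axes as for the big clip. It also bites the tub's rim and stays there; its handle ends stand 32 mm above its pivot. Which of the two clips is on which side varies.
- tub: White open peg tub, 110 (x) x 180 (y) x 85 (z) mm, walls 4 mm, 0.8 kg, standing loose, some wooden pegs lying in it. Origin at the centre of its underside. Both clips sit on the rim of its -x wall, 47 mm either side of the middle, their axes parallel to the tub's.
- rack: Loose wire card rack, 0.8 kg: wooden base 75 (x) x 158 (y) x 6 (z) mm; steel wire loops 62 mm high, reaching 12 mm either side of the cards' middle plane. It holds five stiff cards, fixed upright, a pack 14 mm thick (x), 148 mm long (y), top edge 115 mm above the worktop. Origin at the centre of its underside.
- cards_top (a point): Middle of the top edge of the card pack; axes as the rack's (x across the pack, y along the edge).
- dosing_cup: Small open dosing cup, 63 mm across and 49 mm high, at the back of the worktop; bystander. Origin at the centre of its underside.
- soap_bar: Bar of soap, 48 (x) x 75 (y) x 20 mm, flat at the back of the worktop; bystander. Origin at the centre of its underside.
Mind the look-alikes: they are no part of the job. Leave any red look-alike of the big_clip alone.

How it is judged:
By the outcome, as a careful person would: the job done as asked, in the order asked, and still so for the second after the job is handed in, while the arm keeps its last pose, push and grip.
It also fails if it takes over 42 s, if anything falls off the work surface, if the arm or the gripper's body presses on something with over 40 N, if the wrist force passes 120 N, or if a joint passes its speed limit or range.

## Working session

There is one attempt and no reset: what is moved stays moved. The work goes in short steps, Python scripts to look and compute and a tool call to move; the robot and the scene stay as the last step left them, time stands still between calls to the robot, and variables do not carry over. Pictures are saved under pics/ and viewed, at most 10 in all, crops included, and the job is handed in when it is done.

Besides the shell and the picture viewer there is one more tool, called after "Request:" as name([rows], argument=value, ...), one row to a line, values as JSON. carry_out: Moves the arm, as the interface text tells. Its arguments: {"type":"object","properties":{"slide":{"type":"array"},"yaw":{"type":"array"},"gripper":{"type":"array"}},"required":["slide","yaw","gripper"]}

```bash
mkdir -p pics && cat > h.py <<'E'
import numpy as np, cv2
from bench import ctrl, vision, order
def grab(n,fn):
    f=vision.grab_frame(n); cv2.imwrite('pics/'+fn+'.png',f['image'][:,:,::-1]); np.save('pics/'+fn+'.npy',f,allow_pickle=True); return f
def load(fn): return np.load('pics/'+fn+'.npy',allow_pickle=True).item()
def foc(f): return 210/np.tan(np.radians(f['vfov'])/2)
def ray(f,u,v,fish=False):
    F=foc(f); d=np.array([(u-f['cx']),(v-f['cy'])])/F
    if fish:
        r=np.hypot(*d); c=np.array([*(d*np.sin(r)/max(r,1e-9)),np.cos(r)])
    else: c=np.array([*d,1.])
    R=np.array(f['R']);t=np.array(f['t']); return -R.T@t, R.T@c
def atz(f,u,v,z,fish=False):
    o,d=ray(f,u,v,fish); return o+d*(z-o[2])/d[2]
def proj(f,X,fish=False):
    c=np.array(f['R'])@X+np.array(f['t']); F=foc(f)
    if fish:
        h=np.hypot(c[0],c[1]); k=np.arctan2(h,c[2])/h*F
    else: k=F/c[2]
    return np.array([f['cx']+c[0]*k,f['cy']+c[1]*k])
def tri(*rs):
    A=0;b=0
    for o,d in rs:
        d=d/np.linalg.norm(d);P=np.eye(3)-np.outer(d,d);A=A+P;b=b+P@o
    return np.linalg.solve(A,b)
E
python3 - <<'E'
from h import *
for n in ['top','side','wrist']:
    f=grab(n,n+'0'); print(n,f['vfov'],f['cx'],f['cy'],ray(f,280,210)[0].round(3))
a=[cv2.imread(f'pics/{n}0.png') for n in('top','side')]
s=ctrl.get_state();print({k:s[k] for k in('time','eef_pos','orientation','gripper_width','contact_force')})
E
```

```text
top 57.502967477160276 278.0712348211699 215.7501838703084 [ 0.378 -0.104  0.916]
side 42.37335679611172 281.65309752600814 216.1103755086493 [0.229 0.78  0.514]
wrist 65.70646984690485 282.0454874377984 203.89914533419073 [0.106 0.57  0.372]
{'time': 0.15, 'eef_pos': array([0.17015192, 0.5488143 , 0.23059814]), 'orientation': array([[-9.55103383e-01,  2.96272002e-01, -6.54959716e-04],
       [ 2.96272600e-01,  9.55102681e-01, -1.18952516e-03],
       [ 2.73130782e-04, -1.33016612e-03, -9.99999078e-01]]), 'gripper_width': 0.08550871417868151, 'contact_force': array([ 3.62145812e-02, -1.59371760e-04, -3.05151403e-01])}
```

View pics/top0.png

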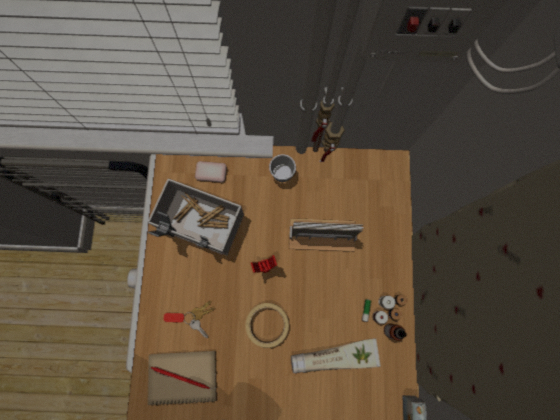

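View pics/side0.png

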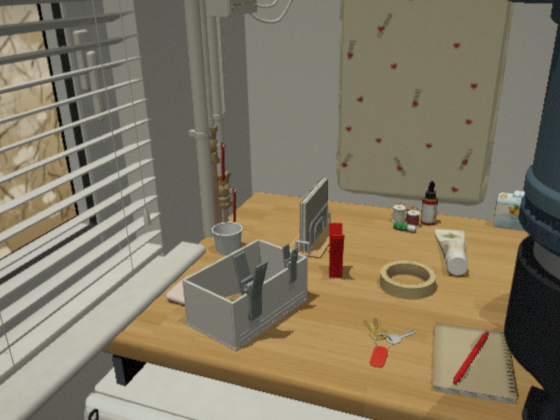

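Top view: tub at about (197,217), grey clips at (165,229) and (205,240), rack at (325,235), and the red look-alike standing at (264,265). The left clip, (250,280) in the side view, looks like the big one. I'll confirm it in an enlarged crop.

```bash
python3 - <<'E'
from h import *
t=cv2.imread('pics/top0.png');s=cv2.imread('pics/side0.png')
a=cv2.resize(t[170:265,140:260],None,fx=3.3,fy=3.3,interpolation=cv2.INTER_CUBIC)
b=cv2.resize(s[225:345,180:320],(396,340),interpolation=cv2.INTER_CUBIC)
c=cv2.resize(t[205:265,280:370],None,fx=4.4,fy=4.4,interpolation=cv2.INTER_CUBIC)
W=np.zeros((600,800,3),np.uint8);W[:a.shape[0],:a.shape[1]]=a;W[:340,400:796]=b;W[320:320+264,:396]=c
W=np.clip(W*1.6,0,255).astype(np.uint8)
cv2.imwrite('pics/crop1.png',W)
f=load('top0')
for n,u,v,z in [('tub UL',165,182,.085),('UR',243,209,.085),('LR',228,253,.085),('LL',151,224,.085),('cardL',290,232,.115),('cardR',360,232,.115),('tcp',0,0,0)]:
    print(n,atz(f,u,v,z).round(3))
print(np.array(f['R']).round(2))
E
```

```text
tub UL [0.63  0.158 0.085]
UR [ 0.574 -0.022  0.085]
LR [0.474 0.005 0.085]
LL [0.532 0.179 0.085]
cardL [ 0.52  -0.128  0.115]
cardR [ 0.526 -0.276  0.115]
tcp [1.166 0.696 0.   ]
[[ 0.04 -1.    0.  ]
 [-0.98 -0.04 -0.21]
 [ 0.21  0.   -0.98]]
```

View pics/crop1.png

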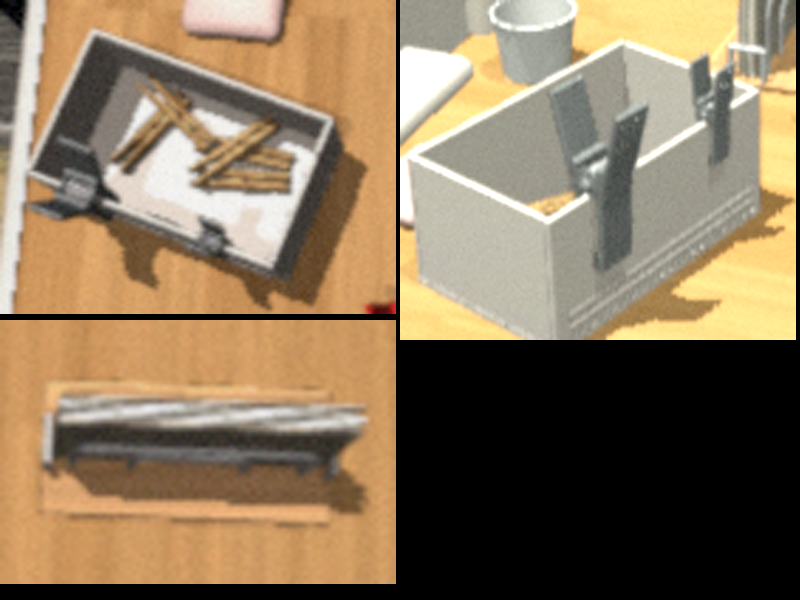

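View pics/wrist0.png

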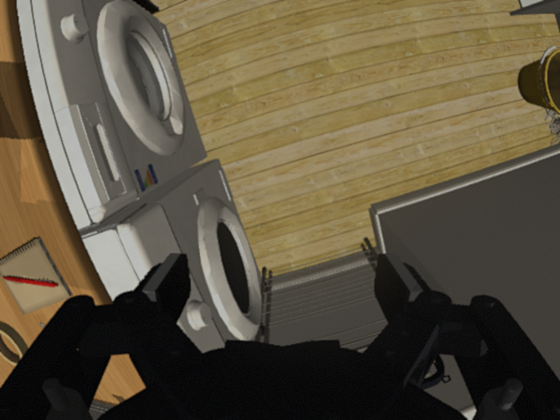

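Confirmed. Grey clips are at top (164,227) and (205,240). The left one (side view 250,283) is clearly larger, and the right one is the small clip on the same near wall. The red one standing free on the table is the decoy. Next I triangulate.

```bash
python3 - <<'E'
from h import *
f=load('top0');s=load('side0')
def sp(x,y): return (180+(x-400)*140/396, 225+y*120/340)
def tp(x,y): return (140+x/3.3,170+y/3.3)
def T(a,b,n):
    X=tri(ray(f,*a),ray(s,*b)); print(n,X.round(4),(proj(f,X)-a).round(1),(proj(s,X)-b).round(1))
T(tp(79,188),sp(597,165),'coil big')
T(tp(208,238),sp(712,105),'coil small')
T(tp(93,33),sp(625,42),'tub UL'[:6]) 
T(tp(31,176),sp(550,217),'corner LL')
# cards top crop c: /4.4+(280,205)
for n,p in [('nearL',(60,428)),('farL',(62,396)),('nearR',(366,430)),('farR',(364,408)),('baseFL',(46,381)),('baseNL',(40,511)),('baseNR',(328,523)),('baseFR',(332,390))]:
    z=.115 if 'base' not in n else .006
    print(n,atz(f,280+p[0]/4.4,205+(p[1]-320)/4.4,z).round(4))
print('coil at z.092',atz(f,*tp(79,188),.092).round(4), 'side',atz(s,*sp(597,165),.092).round(4))
E
```

```text
coil big [0.5245 0.1469 0.0939] [0.  0.2] [-0.3 -0.1]
coil small [0.4933 0.0595 0.0899] [0.2 1. ] [-1.3 -0.3]
tub UL [0.5654 0.1134 0.1613] [ 4.8 21.9] [-27.8 -10.4]
corner LL [0.5344 0.1838 0.082 ] [-0.  -0.1] [0.2 0.1]
nearL [ 0.5258 -0.1352  0.115 ]
farL [ 0.5416 -0.1357  0.115 ]
nearR [ 0.5303 -0.2831  0.115 ]
farR [ 0.5411 -0.2823  0.115 ]
baseFL [ 0.572 -0.131  0.006]
baseNL [ 0.4997 -0.1299  0.006 ]
baseNR [ 0.4989 -0.2863  0.006 ]
baseFR [ 0.5728 -0.289   0.006 ]
coil at z.092 [0.5253 0.1477 0.092 ] side [0.5254 0.1442 0.092 ]
```

Request:
carry_out([
  [0.845, -0.96, 0],
  [0.845, -0.96, 0],
  [0.845, -0.96, 0],
  [0.845, -0.96, 0],
  [0.845, -0.96, 0],
  [0.845, -0.96, 0],
  [0.845, -0.96, 0],
  [0.845, -0.96, 0],
], yaw=[-0.54, -0.54, -0.54, -0.54, -0.54, -0.54, -0.54, -0.54], gripper=[1, 1, 1, 1, 1, 1, 1, 1])

```text
time: 0.95
eef_pos: [0.306, 0.3946, 0.231]
orientation: [[-0.616, 0.788, -0.0], [0.788, 0.616, -0.0], [0.0, -0.0, -1.0]]
contact_force: [1.0, 0.7, 0.2]
gripper_width: 0.0854
grasp_force: 0.0
```

Request:
carry_out([
  [0.845, -0.96, 0],
  [0.845, -0.96, 0],
  [0.845, -0.96, 0],
  [0.845, -0.96, 0],
  [0.845, -0.96, 0],
  [0.845, -0.96, 0],
  [0.845, -0.96, 0],
  [0.845, -0.96, 0],
], yaw=[-0.54, -0.54, -0.54, -0.54, -0.54, -0.54, -0.54, -0.54], gripper=[1, 1, 1, 1, 1, 1, 1, 1])

```text
time: 1.75
eef_pos: [0.4412, 0.2411, 0.231]
orientation: [[-0.06, 0.998, -0.0], [0.998, 0.06, -0.0], [-0.0, -0.0, -1.0]]
contact_force: [0.2, 0.8, -0.3]
gripper_width: 0.0854
grasp_force: 0.0
```

Request:
carry_out([
  [0.845, -0.96, 0],
  [0.845, -0.96, 0],
  [0.845, -0.96, 0],
  [0.845, -0.96, 0],
  [0.845, -0.96, 0],
  [0, 0, 0],
  [0, 0, 0],
], yaw=[-0.54, -0.54, -0.54, -0.54, -0.54, 0, 0], gripper=[1, 1, 1, 1, 1, 1, 1])

```text
time: 2.45
eef_pos: [0.525, 0.1458, 0.2308]
orientation: [[0.308, 0.951, -0.001], [0.951, -0.308, 0.0], [-0.0, -0.001, -1.0]]
contact_force: [0.2, 0.4, -0.7]
gripper_width: 0.0855
grasp_force: 0.0
```

```bash
python3 - <<'E'
from h import *
f=grab('wrist','w1'); s=ctrl.get_state();print(s['time'],s['eef_pos'],s['orientation'].round(3),s['joints'])
print(ray(f,280,210,True),proj(f,np.array([.525,.146,.092]),True))
E
```

```text
2.5 [0.52465949 0.14632403 0.23089696] [[ 0.307  0.952 -0.001]
 [ 0.952 -0.307  0.   ]
 [-0.    -0.001 -1.   ]] [3.07950962e+00 6.55103161e+00 9.64366246e+01 2.34347066e-02
 7.70758989e+01 2.09789819e+01]
(array([0.54650813, 0.2114319 , 0.37222716]), array([-0.09572586, -0.27009499, -0.95806329])) [282.22137799 193.8976624 ]
```

View pics/w1.png

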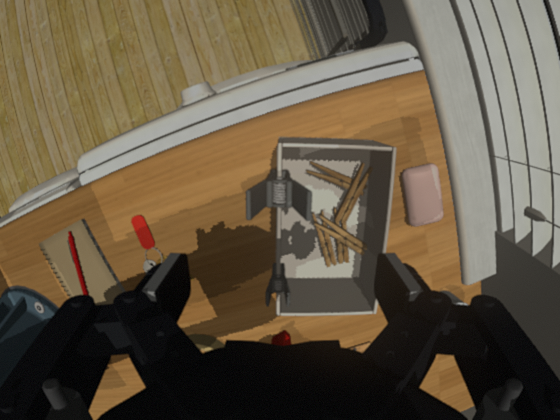

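The wrist view shows the coil at (280,189), 5 px from the prediction, and the rim wall vertical in the image at column 278, so the yaw is right.

```bash
python3 - <<'E'
from h import *
f=load('w1')
print(atz(f,280,189,.094,True), tri(ray(f,280,189,True),ray(load('top0'),163.9,227)))
a=atz(f,279,142,.085,True);b=atz(f,278.5,311,.085,True);d=a-b;print(a,b,np.hypot(*d[:2]),np.degrees(np.arctan2(-d[0],d[1])))
i=f['image'].astype(int).sum(2); print(i[225:245:6,268:292]); print(i[300,268:292],i[150:160:5,268:292])
E
```

```text
[0.52466185 0.15127928 0.094     ] [0.52507779 0.14947411 0.08774641]
[0.53628506 0.19010845 0.085     ] [0.48183251 0.02532416 0.085     ] 0.17354809580506483 -18.286008131216512
[[290 280 233 162 146 145 146 143 210 320 399 413 374 379 418 430 425 427
  425 425 425 429 431 411]
 [213 207 183 155 141 153 140 156 223 332 408 413 330 214 192 200 201 205
  198 211 219 226 215 205]
 [139 134 131 138 131 134 133 155 223 336 399 400 320 214 200 207 204 203
  205 201 249 352 411 351]
 [140 132 134 134 139 138 138 148 172 193 202 199 192 195 204 206 207 206
  204 200 231 334 395 332]]
[106 106 149 166 164 170 186 237 301 394 421 343 210 190 211 216 206 167
 143 198 231 217 213 215] [[344 349 355 352 319 261 227 211 240 321 423 485 473 381 264 218 221 226
  225 226 220 224 224 227]
 [336 337 338 318 265 211 206 204 234 330 436 490 470 370 248 212 218 221
  222 225 223 225 226 224]]
```

Request:
carry_out([
  [0, 0.15, 0],
  [0, 0, -1],
  [0, 0, -1],
  [0, 0, -1],
  [0, 0, -1],
  [0, 0, -1],
  [0, 0, -0.85],
  [0, 0, 0],
], yaw=[0, 0, 0, 0, 0, 0, 0, 0], gripper=[1, 1, 1, 1, 1, 1, 1, 1])

```text
time: 3.3
eef_pos: [0.5227, 0.1499, 0.1119]
orientation: [[0.307, 0.952, -0.005], [0.952, -0.307, -0.0], [-0.002, -0.005, -1.0]]
contact_force: [0.1, 0.4, -0.4]
gripper_width: 0.0855
grasp_force: 0.0
```

```bash
python3 - <<'E'
from h import *
f=grab('wrist','w2'); g=grab('side','s2');grab('top','t2'); s=ctrl.get_state();print(s['time'],s['eef_pos'],s['orientation'].round(3))
p=s['eef_pos'];R=s['orientation']
for l in (-.0425,0,.0425): print(proj(f,p+R@np.array([0,l,-.03]),True))
print(proj(f,np.array([.5245,.149,.092]),True))
a=cv2.resize(f['image'][100:380,130:430],(560,523),interpolation=cv2.INTER_CUBIC)
b=cv2.resize(g['image'][190:330,200:300],(240,336),interpolation=cv2.INTER_CUBIC)
W=np.zeros((523,800,3),np.uint8);W[:,:560]=a;W[:336,560:]=b
cv2.imwrite('pics/c2.png',np.clip(W[:,:,::-1]*1.5,0,255))
E
```

```text
3.45 [0.52557409 0.1496277  0.11523292] [[ 0.307  0.952  0.001]
 [ 0.952 -0.307  0.   ]
 [ 0.     0.001 -1.   ]]
[182.45950248 295.85737397]
[288.69190938 299.23545007]
[393.92411032 295.95978882]
[285.86191276 247.52770475][ WARN:0@4.804] global loadsave.cpp:1063 imwrite_ Unsupported depth image for selected encoder is fallbacked to CV_8U.
```

View pics/c2.png

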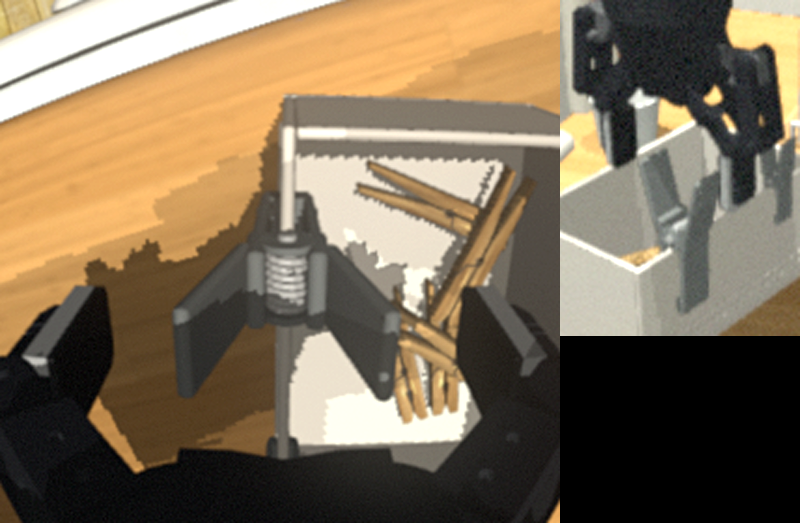

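The fingers straddle the clip laterally in the wrist view, but the side view makes them look further back. I'll check that by projection.

```bash
python3 - <<'E'
from h import *
g=load('s2');f=load('w2');t=load('t2')
p=np.array([.5253,.1497,.1135]);R=np.array([[.307,.952,0],[.952,-.307,0],[0,0,-1]])
to=lambda q:((q[0]-200)*2.4+560,(q[1]-190)*2.4)
tw=lambda q:((q[0]-130)*560/300,(q[1]-100)*560/300)
for x in(-.011,.011):
  for l in (-.0425,.0425):
    for z in (-.013,-.032): 
      X=p+R@np.array([x,l,z]);print(x,l,z,'side',np.round(to(proj(g,X))),'wrist',np.round(tw(proj(f,X,True))))
piv=np.array([.5245,.149,.092]);C=np.array([[.952,-.307,0],[.307,.952,0],[0,0,1]]).T
for x in(-.0275,.0275):
  for y in(-.012,.012):
    X=piv+C.T.T@np.array([0,0,0])+np.array([.952,-.307,0])*x+np.array([.307,.952,0])*y+[0,0,.05]
    print('handle',x,y,'side',np.round(to(proj(g,X))),'wrist',np.round(tw(proj(f,X,True))))
a=cv2.resize(t['image'][130:270,100:260],(800,600)[:2] if 0 else (640,560),interpolation=cv2.INTER_CUBIC)
print('coil side',np.round(to(proj(g,piv))))
E
```

```text
-0.011 -0.0425 -0.013 side [739. 193.] wrist [123. 364.]
-0.011 -0.0425 -0.032 side [738. 165.] wrist [103. 408.]
-0.011 0.0425 -0.013 side [635. 153.] wrist [463. 364.]
-0.011 0.0425 -0.032 side [633. 126.] wrist [484. 407.]
0.011 -0.0425 -0.013 side [715. 208.] wrist [113. 284.]
0.011 -0.0425 -0.032 side [714. 180.] wrist [ 90. 321.]
0.011 0.0425 -0.013 side [610. 166.] wrist [474. 285.]
0.011 0.0425 -0.032 side [609. 139.] wrist [499. 322.]
handle -0.0275 -0.012 side [722. 162.] wrist [170. 409.]
handle -0.0275 0.012 side [695. 178.] wrist [160. 316.]
handle 0.0275 -0.012 side [654. 137.] wrist [414. 409.]
handle 0.0275 0.012 side [627. 151.] wrist [425. 316.]
coil side [677. 228.]
```

Wrist view: the pads' mid-column is 286.5 and the handles' mid-column 286 (crop pixels), and the pads line up with the handles along the pivot, so it is centred. I'll lower 4 mm and close.

Request:
carry_out([
  [0, 0, -0.2],
  [0, 0, 0],
  [0, 0, 0],
  [0, 0, 0],
  [0, 0, 0],
  [0, 0, 0],
  [0, 0, 0],
  [0, 0, 0],
], yaw=[0, 0, 0, 0, 0, 0, 0, 0], gripper=[1, 1, 0.3, 0, -0.2, -0.4, -0.6, -1])

```text
time: 4.25
eef_pos: [0.5287, 0.1488, 0.1133]
orientation: [[0.308, 0.951, 0.008], [0.951, -0.308, -0.0], [0.002, 0.008, -1.0]]
contact_force: [3.7, -1.9, 9.0]
gripper_width: 0.0235
grasp_force: 61.8
```

Request:
carry_out([
  [0, 0, 0],
  [0, 0, 0],
  [0, 0, 0],
  [0, 0, 0],
  [0, 0, 0],
], yaw=[0, 0, 0, 0, 0], gripper=[-1, -1, -1, -1, -1])

```text
time: 4.75
eef_pos: [0.5288, 0.1487, 0.1133]
orientation: [[0.308, 0.951, 0.008], [0.951, -0.308, -0.0], [0.002, 0.008, -1.0]]
contact_force: [3.1, -0.5, 8.8]
gripper_width: 0.0237
grasp_force: 61.9
```

```bash
python3 - <<'E'
from h import *
f=grab('wrist','w3'); g=grab('side','s3'); s=ctrl.get_state();print(s['time'],s['eef_pos'],s['gripper_width'],s['grasp_force'],s['contact_force'])
a=cv2.resize(f['image'][150:380,160:420],(520,460),interpolation=cv2.INTER_CUBIC)
b=cv2.resize(g['image'][190:330,200:300],(280,392),interpolation=cv2.INTER_CUBIC)
W=np.zeros((460,800,3),np.uint8);W[:,:520]=a;W[:392,520:]=b
cv2.imwrite('pics/c3.png',np.clip(W[:,:,::-1]*1.6,0,255).astype(np.uint8))
E
```

```text
4.85 [0.52884053 0.14872724 0.1132543 ] 0.023808919481484205 61.91238462924957 [ 2.5517204  -0.68152989  9.12578312]
```

View pics/c3.png

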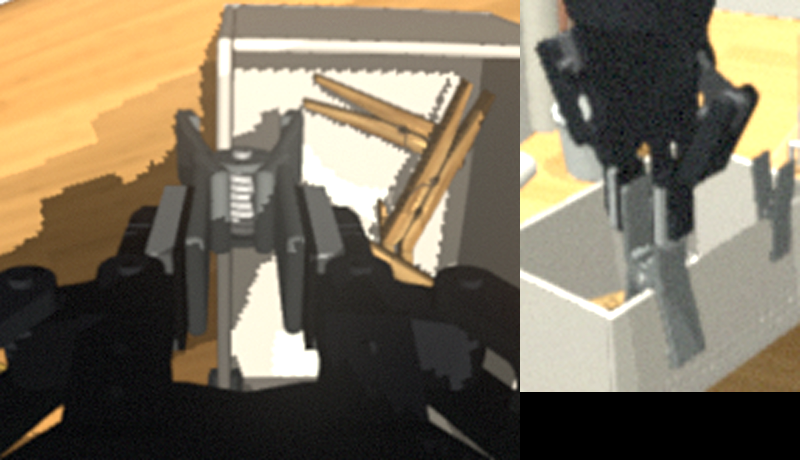

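The handles are squeezed fully (23.8 mm at the pads, 62 N) and the jaws are spread clear of the wall, with the coil still on the rim. Next I lift straight up.

Request:
carry_out([
  [0, 0, 0.5],
  [0, 0, 0.9],
  [0, 0, 0.9],
  [0, 0, 0.9],
  [0, 0, 0.9],
  [0, 0, 0.9],
  [0, 0, 0.9],
  [0, 0, 0],
], yaw=[0, 0, 0, 0, 0, 0, 0, 0], gripper=[-1, -1, -1, -1, -1, -1, -1, -1])

```text
time: 5.65
eef_pos: [0.5265, 0.1492, 0.2311]
orientation: [[0.308, 0.951, 0.004], [0.951, -0.308, 0.0], [0.002, 0.004, -1.0]]
contact_force: [-0.0, 0.4, -1.0]
gripper_width: 0.0237
grasp_force: 60.9
```

Request:
carry_out([
  [0, -0.5, 0],
  [0, -0.9, 0],
  [0, -0.9, 0],
  [0, -0.9, 0],
  [0, -0.9, 0],
  [0, -0.9, 0],
  [0, -0.9, 0],
  [0, -0.9, 0],
], yaw=[0, 0, 0, 0, 0.3, 0.3, 0.3, 0.3], gripper=[-1, -1, -1, -1, -1, -1, -1, -1])

```text
time: 6.45
eef_pos: [0.524, 0.0118, 0.2265]
orientation: [[0.144, 0.99, -0.003], [0.99, -0.144, 0.0], [-0.0, -0.003, -1.0]]
contact_force: [-0.0, -0.5, -0.0]
gripper_width: 0.0235
grasp_force: 60.9
```

Request:
carry_out([
  [0, -0.9, 0],
  [0, -0.9, 0],
  [0, -0.9, 0],
  [0, -0.9, 0],
  [0, -0.5, 0],
  [0, -0.2, 0],
  [0, 0, 0],
  [0, 0, 0],
], yaw=[0.3, 0.3, 0.25, 0.2, 0, 0, 0, 0], gripper=[-1, -1, -1, -1, -1, -1, -1, -1])

```text
time: 7.25
eef_pos: [0.525, -0.0725, 0.228]
orientation: [[-0.001, 1.0, -0.001], [1.0, 0.001, 0.0], [0.0, -0.001, -1.0]]
contact_force: [0.3, 0.0, -0.1]
gripper_width: 0.0239
grasp_force: 60.9
```

```bash
python3 - <<'E'
from h import *
f=grab('wrist','w4'); g=grab('side','s4'); t=grab('top','t4'); s=ctrl.get_state();print(s['time'],s['eef_pos'],s['orientation'].round(3),s['gripper_width'],s['grasp_force'],s['contact_force'])
p=s['eef_pos']; print(ray(f,280,210,True))
for n,X in [('L',[.536,-.135,.115]),('M',[.536,-.209,.115]),('R',[.536,-.283,.115])]: print(n,proj(f,np.array(X),True),proj(g,np.array(X)),proj(t,np.array(X)))
X=p+[0,0,-.0213];print('piv',proj(f,X,True),proj(g,X),proj(t,X))
a=cv2.resize(f['image'],(533,400))
b=cv2.resize(g['image'][130:280,260:350],(240,400),interpolation=cv2.INTER_CUBIC)
W=np.zeros((600,800,3),np.uint8);W[:400,:533]=a;W[:400,540:780]=b
W[400:600,:266]=cv2.resize(t['image'][180:280,260:393],(266,200),interpolation=cv2.INTER_CUBIC)
cv2.imwrite('pics/c4.png',np.clip(W[:,:,::-1]*1.6,0,255).astype(np.uint8))
E
```

```text
7.4 [ 0.52523127 -0.07232454  0.22824503] [[-0.002  1.    -0.   ]
 [ 1.     0.002  0.   ]
 [ 0.    -0.    -1.   ]] 0.02342256981908599 60.88828682899475 [-0.78285123  0.33269882 -0.66914654]
(array([ 0.52546021, -0.00356831,  0.36942364]), array([-0.00680756, -0.28575726, -0.95827785]))
L [294.18312318 270.80708509] [302.20986792 200.48912924] [293.68551504 224.85198131]
M [292.81902095 336.61866576] [313.73760383 187.33382387] [328.3791353  226.11296547]
R [291.53417766 386.35220661] [324.02128173 175.59822165] [363.09312387 227.37468994]
piv [281.74453283 245.94155282] [296.58167904 165.66256915] [262.5875211  219.92262118]
```

View pics/c4.png

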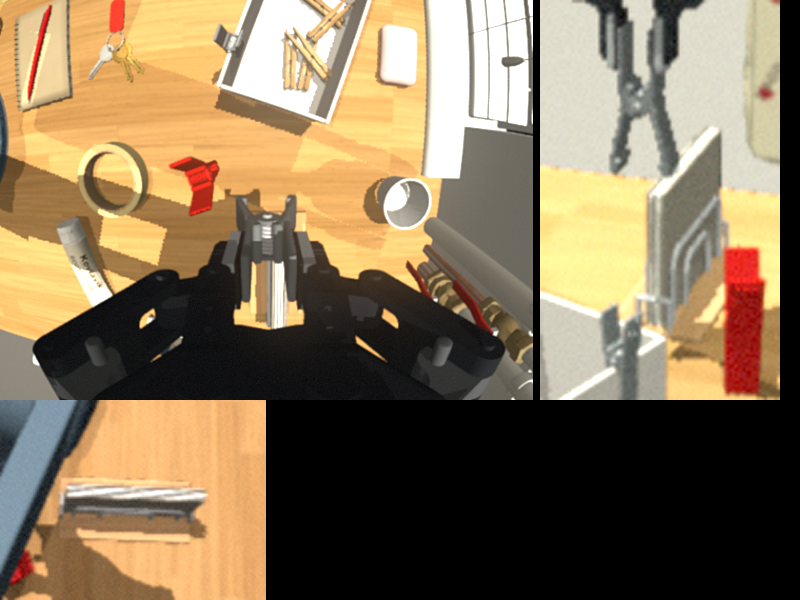

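The clip is held upright and open. The wrist view shows the card pack's end between the handles at column about 291, and the coil at about (281,240). I'll measure the pack's edges.

```bash
python3 - <<'E'
from h import *
f=load('w4');i=f['image'].astype(int).sum(2)
for v in range(268,345,8): print(v,i[v,266:312])
for u in (285,290,295): print(u,i[255:290,u])
E
```

```text
268 [138 147 150 147 147 150 143 142 137 130 120 122 121 124 132 124 128 138
 136 133 128 137 141 145 151 156 154 149 156 144 137 124 122 120 123 126
 122 128 144 163 152 161 195 205 202 148]
276 [372 267 167 154 164 173 185 201 236 255 255 249 248 243 261 283 298 276
 209 198 333 397 326 297 327 290 256 304 338 358 486 393 194 109 116 120
 121 134 140 148 150 157 158 156 153 144]
284 [443 440 405 286 231 237 240 246 255 257 255 245 246 248 261 287 298 275
 214 206 347 410 373 486 573 478 433 548 556 448 542 579 378 159 106 114
 123 128 140 148 156 152 151 157 152 133]
292 [448 444 416 293 234 239 243 247 252 264 260 249 252 248 265 287 298 272
 203 206 355 406 364 487 566 464 490 566 494 447 570 574 348 149 114 113
 125 139 148 154 155 156 157 152 146 116]
300 [450 416 290 236 241 244 242 246 254 260 255 253 252 252 267 289 300 273
 200 211 359 407 360 501 568 455 506 569 466 467 566 458 309 379 247 117
 119 142 152 154 148 156 151 155 134 106]
308 [456 426 301 241 244 238 241 239 251 261 261 254 254 250 258 286 299 269
 199 221 365 403 377 527 567 426 520 566 429 531 575 335 286 43
[... 560 characters left out ...]
0 536 348 395 427 404 402
 399 400 402 398 398 398 396 399 398 400]
340 [393 389 390 385 378 380 384 385 390 390 390 389 380 337 302 286 287 254
 217 290 384 378 446 562 476 417 578 557 469 575 512 370 409 400 363 374
 390 388 380 380 378 373 361 322 311 302]
285 [197 214 226 208 192 211 222 203 193 210 215 197 158 133 128 142 148 146
 166 191 201 198 194 198 197 197 197 196 204 206 213 210 211 208 210]
290 [155 156 154 155 155 158 153 150 153 154 155 153 153 151 147 151 148 153
 154 145 161 327 524 574 576 577 576 579 575 573 571 566 569 568 567]
295 [149 149 146 152 149 148 151 151 147 150 148 146 147 144 146 147 151 142
 147 194 276 358 444 468 462 456 454 454 454 448 449 444 443 432 434]
```

```bash
python3 - <<'E'
from h import *
f=load('w4')
for u,v in [(298.8,284),(280.5,284),(297,324),(281,324),(296.9,332),(290,276.3)]: print(u,v,atz(f,u,v,.115,True).round(4))
print(atz(f,281.6,239.6,.207,True))
g=load('s4')
# side crop scale 240/90
for n,c in [('cards near top corner -x/+y',(652,188)),('far',(716,130))]:
    u,v=260+(c[0]-540)*90/240,130+c[1]*150/400; print(n,atz(g,u,v,.115).round(4))
u,v=260+(640-540)*90/240,130+100*150/400; print('piv px',u,v,tri(ray(g,u,v),ray(f,281.6,239.6,True)))
E
```

```text
298.8 284 [ 0.5403 -0.1484  0.115 ]
280.5 284 [ 0.524  -0.1484  0.115 ]
297 324 [ 0.5397 -0.1932  0.115 ]
281 324 [ 0.5244 -0.1931  0.115 ]
296.9 332 [ 0.5399 -0.2031  0.115 ]
290 276.3 [ 0.5324 -0.1405  0.115 ]
[ 0.52515096 -0.06859689  0.207     ]
cards near top corner -x/+y [ 0.5364 -0.1348  0.115 ]
far [ 0.5264 -0.2654  0.115 ]
piv px 297.5 167.5 [ 0.52406358 -0.07024796  0.20415017]
```

Request:
carry_out([
  [0.1, -0.9, 0],
  [0.1, -0.9, 0],
  [0.1, -0.9, 0],
  [0.1, -0.9, 0],
  [0, -0.9, 0],
  [0, -0.9, 0],
  [0, -0.9, 0],
  [0, -0.7, 0],
], yaw=[0, 0, 0, 0, 0, 0, 0, 0], gripper=[-1, -1, -1, -1, -1, -1, -1, -1])

```text
time: 8.2
eef_pos: [0.5331, -0.2149, 0.2283]
orientation: [[0.0, 1.0, -0.0], [1.0, -0.0, -0.0], [-0.0, -0.0, -1.0]]
contact_force: [0.4, 0.4, -0.4]
gripper_width: 0.0234
grasp_force: 60.9
```

Request:
carry_out([
  [0, 0, -0.4],
  [0, 0, -0.5],
  [0, 0, 0],
  [0, 0, 0],
  [0, 0, 0],
], yaw=[0, 0, 0, 0, 0], gripper=[-1, -1, -1, -1, -1])

```text
time: 8.7
eef_pos: [0.5334, -0.2124, 0.2104]
orientation: [[-0.002, 1.0, 0.0], [1.0, 0.002, 0.0], [0.0, 0.0, -1.0]]
contact_force: [0.6, 0.5, -0.9]
gripper_width: 0.0236
grasp_force: 60.9
```

```bash
python3 - <<'E'
from h import *
f=grab('wrist','w5'); g=grab('side','s5'); t=grab('top','t5'); s=ctrl.get_state();p=s['eef_pos'];print(s['time'],p,s['orientation'].round(3),s['gripper_width'],s['grasp_force'],s['contact_force'])
pv=p+[0,.0025,-.0213]
for n,X in [('L',[.533,-.137,.115]),('M',[.533,-.211,.115]),('R',[.533,-.285,.115]),('piv',pv),('tip-',pv+[-.017,0,-.051]),('tip+',pv+[.017,0,-.051])]: print(n,proj(f,np.array(X),True).round(1),proj(g,np.array(X)).round(1))
a=cv2.resize(f['image'][130:340,190:390],(400,420),interpolation=cv2.INTER_CUBIC)
b=cv2.resize(g['image'][120:260,270:350],(343,600),interpolation=cv2.INTER_CUBIC)
W=np.zeros((600,800,3),np.uint8);W[:420,:400]=a;W[:,410:753]=b
cv2.imwrite('pics/c5.png',np.clip(W[:,:,::-1]*1.6,0,255).astype(np.uint8))
i=f['image'].astype(int).sum(2)
for v in range(150,215,8): print(v,i[v,262:305])
print(i[130:230:1,281])
E
```

```text
8.85 [ 0.53354843 -0.21275469  0.21071192] [[-0.001  1.     0.001]
 [ 1.     0.001 -0.   ]
 [-0.     0.001 -1.   ]] 0.02383732012673602 60.88836193084717 [ 0.81336136 -0.66278809 -1.60737651]
L [281.1 106.8] [304.  200.3]
M [281. 206.] [315.4 187.2]
R [280.9 290.8] [325.6 175.4]
piv [281.6 242.6] [315.4 152.2]
tip- [257.  214.2] [323.2 177.3]
tip+ [306.3 214.3] [307.2 175.6]
150 [205 204 211 214 211 213 206 204 209 222 238 242 230 272 364 401 345 360
 499 536 435 388 508 542 440 405 519 540 416 303 364 410 434 475 467 407
 367 393 413 420 417 415 418]
158 [202 206 208 210 213 211 212 201 212 221 233 236 228 274 367 400 347 364
 499 531 434 400 511 541 434 410 523 514 367 301 371 394 420 468 463 399
 369 390 413 419 420 418 424]
166 [204 205 213 211 215 212 210 208 208 221 237 236 224 276 366 398 346 367
 503 535 431 403 517 535 430 415 516 452 270 289 378 392 418 463 452 385
 362 390 414 418 425 422 427]
174 [201 205 210 216 215 212 210 209 211 224 235 235 241 303 386 400 345 375
 508 531 428 403 519 532 429 427 517 451 294 343 443 426 417 460 450 389
 355 369 390 409 422 422 429]
18
[... 604 characters left out ...]
95 339 379
 508 495 380 414 522 483 373 377 415 357 229 186 207 294 407 456 416 366
 356 371 369 325 252 188 171]
214 [245 248 249 258 263 263 263 257 238 224 221 225 223 247 291 301 259 221
 249 248 225 235 256 238 224 244 258 222 180 183 208 295 414 455 404 359
 344 294 210 167 158 160 172]
[529 529 527 525 527 524 527 530 529 527 527 530 529 530 535 539 537 537
 536 534 536 535 534 536 531 535 535 531 531 532 532 532 532 532 532 533
 535 534 534 530 533 533 533 532 531 531 532 531 530 531 528 528 525 528
 528 526 528 530 553 575 579 576 576 577 576 576 576 573 548 527 523 526
 525 513 500 494 495 494 498 497 483 385 269 245 248 250 249 248 248 253
 247 248 232 197 168 232 382 474 442 298]
```

View pics/c5.png

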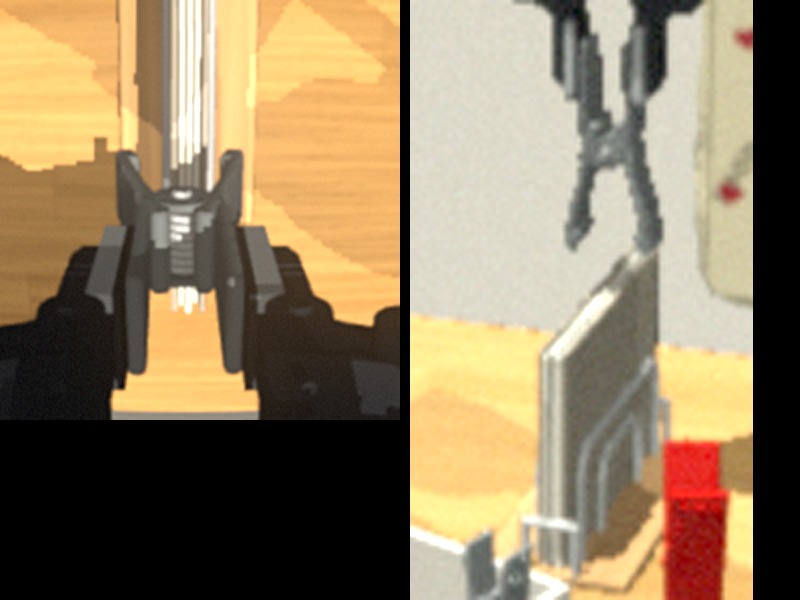

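Side and wrist views show the clip upright over the pack's middle, jaws straddling it. I'll use colour (grey cards against orange wood) to find the pack's exact edges.

```bash
python3 - <<'E'
from h import *
f=load('w5');I=f['image'].astype(int)
for v in (150,180,278,282): print(v,'\n',I[v,262:304].T)
print('w4 row324\n',load('w4')['image'].astype(int)[324,274:304].T)
# wire predictions at z .062, x +-12mm
for xc in (.5305,.533,.5355): print(xc,[proj(f,np.array([xc+d,-.17,z]),True).round(1)[0] for d,z in((-.012,.062),(-.007,.115),(.007,.115),(.012,.062))])
E
```

```text
150 
 [[ 88  89  92  93  92  92  90  89  86  84  86  87  84 102 136 149 129 131
  179 190 156 141 182 193 156 146 186 192 149 113 137 152 155 164 161 147
  152 174 183 186 185 183]
 [ 69  69  71  72  71  72  69  69  70  74  80  81  77  92 124 136 117 123
  170 182 147 132 173 184 149 138 177 184 141 103 124 139 146 160 157 136
  123 132 139 141 140 140]
 [ 48  46  48  49  48  49  47  46  53  64  72  74  69  78 104 116  99 106
  150 164 132 115 153 165 135 121 156 164 126  87 103 119 133 151 149 124
   92  87  91  93  92  92]]
180 
 [[ 88  88  91  92  92  91  91  89  87  84  86  85  86 111 142 150 129 137
  182 188 153 147 185 179 141 163 200 179 129 134 164 155 147 159 155 142
  148 164 172 183 186 189]
 [ 69  69  70  72  71  71  71  69  70  74  79  80  81 102 129 136 118 128
  173 180 145 138 176 171 135 162 200 177 122 122 150 143 139 154 150 127
  116 125 131 139 141 144]
 [ 48  47  47  50  48  49  48  47  52  62  72  73  72  87 110 116  99 112
  153 160 129 122 156 152 119 149 188 168 109 103 128 124 129 147 142 111
   81  81  86  92  94  95]]
278 
 [[ 36  37  84 150 178 182 180 
[... 965 characters left out ...]
82 111 121  93  70  69  70  70  64
   46  33  30  32  35  37]]
w4 row324
 [[109 112 113 113 111 111 104 101 102  90  75  97 145 151 137 187 195 148
  194 194 136 193 191 126 146 157 146 147 155 165]
 [ 83  84  86  85  83  84  87  96 100  88  69  88 133 138 131 188 193 147
  195 196 136 193 192 121 133 146 140 131 120 125]
 [ 54  55  56  54  53  57  70  92  97  85  62  74 113 118 116 172 178 133
  177 179 123 174 178 109 113 128 128 114  84  79]]
0.5305 [np.float64(265.0), np.float64(268.1), np.float64(287.2), np.float64(291.9)]
0.533 [np.float64(267.8), np.float64(271.5), np.float64(290.7), np.float64(294.7)]
0.5355 [np.float64(270.6), np.float64(274.9), np.float64(294.1), np.float64(297.5)]
```

The colours show five cards (277, 281, 285, 289 and 292.5, with tinted outer ones) and wires at 273 and 295.5. The pack's centre is column 284.3, against 280.2 for the clip's middle, so the clip needs about +2.8 mm in x. I'll also check the ends for y.

```bash
python3 - <<'E'
from h import *
f=load('w5');I=f['image'].astype(int)
print(I[80:135,281:286].sum(2).mean(1).round()); print(I[255:300,284:287].sum(2).mean(1).round())
for v in (95,100,105,110,115,280,284,288): print(v,atz(f,284,v,.115,True).round(4)[:2])
for y in (.0,.0025,.005): print(y,proj(f,np.array([.533,-.2128+y,.1894]),True))
E
```

```text
[313. 319. 326. 333. 338. 344. 341. 338. 339. 346. 354. 362. 362. 357.
 350. 344. 337. 332. 332. 333. 362. 455. 518. 501. 490. 491. 492. 487.
 483. 483. 484. 486. 485. 483. 485. 483. 484. 483. 482. 482. 484. 483.
 482. 483. 479. 479. 479. 479. 479. 479. 480. 480. 479. 480. 479.]
[191. 206. 210. 196. 185. 204. 210. 195. 183. 200. 207. 183. 148. 124.
 128. 137. 139. 170. 310. 462. 517. 522. 521. 519. 521. 524. 511. 496.
 495. 494. 473. 413. 366. 359. 347. 346. 347. 349. 355. 351. 352. 353.
 354. 356. 361.]
95 [ 0.535  -0.1284]
100 [ 0.535 -0.132]
105 [ 0.535  -0.1357]
110 [ 0.5351 -0.1393]
115 [ 0.5351 -0.143 ]
280 [ 0.5355 -0.2745]
284 [ 0.5356 -0.2783]
288 [ 0.5356 -0.2822]
0.0 [280.53528783 246.88739244]
0.0025 [280.53755064 242.63202523]
0.005 [280.54001076 238.33029517]
```

Request:
carry_out([
  [0.14, 0, 0],
  [0, 0, 0],
  [0, 0, 0],
], yaw=[0, 0, 0], gripper=[-1, -1, -1])

```text
time: 9.15
eef_pos: [0.5362, -0.213, 0.2104]
orientation: [[-0.001, 1.0, 0.0], [1.0, 0.001, -0.0], [-0.0, 0.0, -1.0]]
contact_force: [0.5, 0.1, -0.3]
gripper_width: 0.0235
grasp_force: 60.9
```

Request:
carry_out([
  [0, 0.2, 0],
  [0, 0, -0.4],
  [0, 0, -0.4],
  [0, 0, -0.4],
  [0, 0, -0.4],
  [0, 0, -0.4],
  [0, 0, -0.2],
  [0, 0, 0],
], yaw=[0, 0, 0, 0, 0, 0, 0, 0], gripper=[-1, -1, -1, -1, -1, -1, -1, -1])

```text
time: 9.95
eef_pos: [0.5356, -0.2088, 0.1653]
orientation: [[-0.001, 1.0, -0.001], [1.0, 0.001, 0.001], [0.001, -0.001, -1.0]]
contact_force: [-0.4, -0.2, 0.0]
gripper_width: 0.0238
grasp_force: 60.9
```

Request:
carry_out([
  [0, 0, 0],
  [0, 0, 0],
  [0, 0, 0],
], yaw=[0, 0, 0], gripper=[-1, -1, -1])

```text
time: 10.25
eef_pos: [0.5363, -0.2092, 0.1668]
orientation: [[-0.001, 1.0, 0.001], [1.0, 0.001, -0.0], [-0.0, 0.001, -1.0]]
contact_force: [-0.1, -0.4, -0.8]
gripper_width: 0.0238
grasp_force: 60.9
```

```bash
python3 - <<'E'
from h import *
f=grab('wrist','w6'); g=grab('side','s6'); s=ctrl.get_state();p=s['eef_pos'];print(s['time'],p,s['orientation'].round(3),s['gripper_width'],s['grasp_force'],s['contact_force'])
pv=p+[-.0006,.0025,-.0225]
to=lambda q:((q[0]-270)*5+400,(q[1]-120)*5)
for n,X in [('piv',pv),('M',[.5355,-.2065,.115]),('near',[.5355,-.1325,.115])]: print(n,proj(f,np.array(X),True).round(1),np.round(to(proj(g,np.array(X)))))
a=cv2.resize(f['image'][130:340,190:390],(400,420),interpolation=cv2.INTER_CUBIC)
b=cv2.resize(g['image'][120:240,270:350],(400,600),interpolation=cv2.INTER_CUBIC)
W=np.zeros((600,800,3),np.uint8);W[:420,:400]=a;W[:,400:]=b
cv2.imwrite('pics/c6.png',np.clip(W[:,:,::-1]*1.6,0,255).astype(np.uint8))
I=f['image'].astype(int)
for v in (150,165,180): print(v,'\n',I[v,265:304].T)
E
```

```text
10.35 [ 0.53622843 -0.20908045  0.1666634 ] [[-0.001  1.     0.001]
 [ 1.     0.001 -0.   ]
 [-0.     0.001 -1.   ]] 0.023700270118478015 60.890257358551025 [-0.36536895 -0.09029736 -0.38113717]
piv [280.1 240.7] [618. 271.]
M [280.1 223.1] [618. 339.]
near [280.1 102.6] [560. 405.]
150 
 [[ 79  81  83  87 108 140 146 119 100 147 189 190 151 125 167 196 188 150
  132 173 199 186 136 105 133 149 139 136 153 164 155 146 162 178 184 183
  184 181 182]
 [ 70  75  77  79  98 128 133 108  91 138 179 180 141 117 158 188 180 142
  124 164 190 179 128  96 120 135 127 129 149 160 150 131 127 135 139 138
  139 137 138]
 [ 60  68  71  71  83 109 113  90  77 122 158 160 125 102 140 166 160 124
  107 145 169 159 112  80 100 115 109 118 141 152 142 115  92  87  90  90
   92  89  89]]
165 
 [[ 79  82  83  87 109 140 146 120  97 142 187 190 150 129 169 199 190 149
  137 178 198 176 117  99 131 146 133 132 153 162 151 142 154 169 179 182
  182 182 182]
 [ 69  75  77  79  99 127 132 108  88 134 178 180 141 122 159 189 180 139
  127 169 190 169 109  89 119 133 123 126 148 157 145 125 119 127 136 139
  139 139 138]
 [ 56  68  70  71  85 108 113  91  77 118 158 160 125 107 141 168 160 121
  111 149 168 150  95  74 100 113 106 116 140 149 138 107  84  83  88  90
   91  91  89]]
180 
 [[ 78  79  80  82 105 137 147 123  95 139 186 189 148 128 168 197 189 146
  137 180 196 162  94  96 135 146 132 132 155 160 145 133 144 160 170 176
  181 182 185]
 [ 68  73  76  76  96 125 135 112  86 131 177 178 140 120 158 187 179 138
  131 173 188 155  87  85 121 132 123 126 150 156 140 116 111 121 129 135
  138 139 140]
 [ 57  66  69  67  82 106 114  95  73 115 157 159 124 105 140 166 159 121
  114 154 167 137  75  71 103 113 106 118 143 148 132 101  76  77  83  88
   90  89  91]]
```

View pics/c6.png

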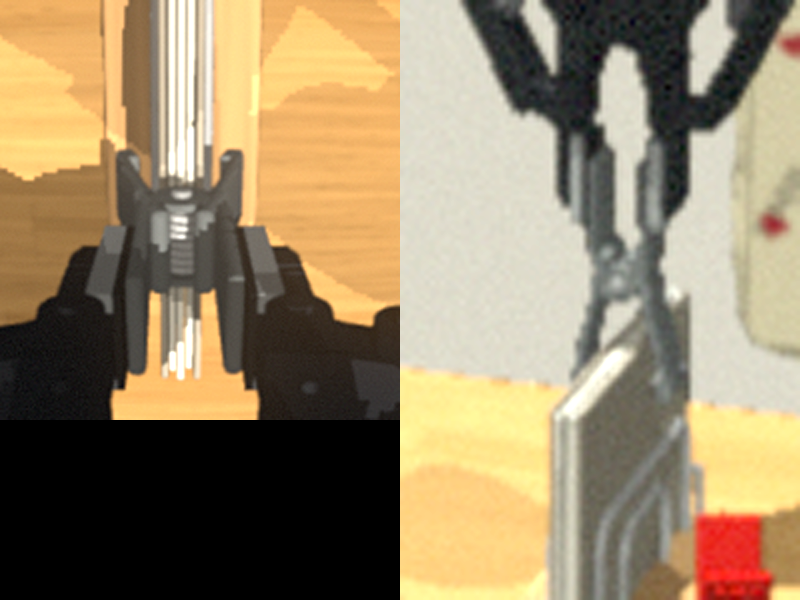

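The pack's five cards (271 to 290) are centred on column 280.4 and the clip on 280.2. The card edge is about 29 mm below the pivot, which is halfway up the jaws. External force is near zero, so it is free and still held open.

```bash
python3 -c "
from bench import order
print(order.hand_in())"
```

```text
the job is handed in; nothing more can be done
None
```

The job is handed in at about 10 s: the big clip is held squeezed wide open over the middle of the card pack, square and upright, with the card edge about halfway up the jaws. It touched nothing there as far as the force reading and views show; the small clip stayed on the rim, and I did not re-measure the tub or rack for movement.

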